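# Find the switch that was left on and release it

## Task

One of the four identical push-on, push-off keys on the grey bench switch box was left latched down, so one of the smithy's machines is still switched on. With closed fingertips go along the row from the left-hand key to the right-hand key (as seen from the robot) and tap each key lightly to feel whether it is up or latched; press the latched one fully home and let go, so that it springs up and all four stand raised. Do not press a raised key down so far that it could switch on, and do not push the jar, tools and other loose things on the bench about or pick them up.

Things in the scene. Friction and masses are not known exactly. Their poses are not given: they have to be found in the camera images.
- station: Grey steel switch box screwed to the bench, 140 (x) by 250 (y), lid at z = 65 mm. Origin: centre of its underside on the bench; x away from the robot, y to the left along the key row, z up. The keys stand at x = -22 and y = 75, 25, -25, -75 mm, first to fourth from the left; a blank aluminium plate behind each. Lugs at the y ends (25 mm), conduit stub at the +x side (55 mm). It stays put.
- key_a: One of four identical black round push-on, push-off keys, 30 mm across, flat top. Origin: centre of the top face; it moves only down, along z. Raised, its top is at z = 81 in the box's frame; latched, 5 mm lower (76); fully home, 72.5 mm. A collar 39 mm across, top at 70 mm, surrounds it. The letters tell nothing of the place in the row; which place is the latched one differs from start to start.
- key_b: Like key_a. Spring of each key: a raised key begins to give at 1.8 N and takes 0.2 N more per mm (2.4 N sinks it 3 mm), plus 0.2 N per 10 mm/s of speed: tap slowly, with less than 2.5 N. A latched key rests 5 mm lower and does not give below 2.8 N. The latch adds 1 to 2 N from 6 mm down. Pressed at 10 to 20 mm/s, it takes 4 to 6 N to the hard stop at 8.5 mm down.
- key_c: Like key_a. Each key, let go at less than 6 mm below the raised height, returns to the state it had. Pressed fully home (8.5 mm below the raised height) at up to 30 mm/s and let go, a raised key latches, and a latched key is released and springs up to 81 mm within half a second. Stopping a press short of 8 mm may leave the latch as it was.
- key_d: Another of the four identical keys, just like key_a.
- jar: Bystander: a closed glass jar with a steel lid, 68 mm across and 95 mm tall; origin at the centre of its underside, on the bench.
- block: Bystander: a wooden block, 60 x 90 x 45 mm high; origin at the centre of its underside, on the bench.
- bar: Bystander: an offcut of square steel bar, 130 x 20 x 20 mm, its x axis along it; origin at the centre of its underside, on the bench.
- hammer: Bystander: a hammer, 280 mm long, lying along its x axis with the head to +x; origin at the centre of its underside, on the bench.
- nut: Bystander: a steel hex nut, 24 mm across and 13 mm high, on the lid of the switch box behind the key row; origin at the centre of its underside, on the lid.
- tin: Bystander: an aluminium tin, 74 mm across and 75 mm tall; origin at the centre of its underside, on the bench.

How it is judged:
On the way, in this order (a step that is already met when the one before it is completed fails the run):
1. the first key (counted from the left) is touched with the fingers (((contact force between the fingers and key_a above 0.3 N and y of key_a in the frame of station between 0.065 and 0.085 m) or (contact force between the fingers and key_b above 0.3 N and y of key_b in the frame of station between 0.065 and 0.085 m) or (contact force between the fingers and key_c above 0.3 N and y of key_c in the frame of station between 0.065 and 0.085 m) or (contact force between the fingers and key_d above 0.3 N and y of key_d in the frame of station between 0.065 and 0.085 m))).
2. the second key (counted from the left) is touched with the fingers (((contact force between the fingers and key_a above 0.3 N and y of key_a in the frame of station between 0.015 and 0.035 m) or (contact force between the fingers and key_b above 0.3 N and y of key_b in the frame of station between 0.015 and 0.035 m) or (contact force between the fingers and key_c above 0.3 N and y of key_c in the frame of station between 0.015 and 0.035 m) or (contact force between the fingers and key_d above 0.3 N and y of key_d in the frame of station between 0.015 and 0.035 m))).
3. the third key (counted from the left) is touched with the fingers (((contact force between the fingers and key_a above 0.3 N and y of key_a in the frame of station between -0.035 and -0.015 m) or (contact force between the fingers and key_b above 0.3 N and y of key_b in the frame of station between -0.035 and -0.015 m) or (contact force between the fingers and key_c above 0.3 N and y of key_c in the frame of station between -0.035 and -0.015 m) or (contact force between the fingers and key_d above 0.3 N and y of key_d in the frame of station between -0.035 and -0.015 m))).
4. the fourth key (counted from the left) is touched with the fingers (((contact force between the fingers and key_a above 0.3 N and y of key_a in the frame of station between -0.085 and -0.065 m) or (contact force between the fingers and key_b above 0.3 N and y of key_b in the frame of station between -0.085 and -0.065 m) or (contact force between the fingers and key_c above 0.3 N and y of key_c in the frame of station between -0.085 and -0.065 m) or (contact force between the fingers and key_d above 0.3 N and y of key_d in the frame of station between -0.085 and -0.065 m))).
At the end, for the whole second after the job is handed in: All four keys stand raised: every key's top is within 1.5 mm of the raised height (81 mm above the underside of the switch box) (z of each of key_a, key_b, key_c, key_d in the frame of station above 0.0795 m); the robot touches nothing.
It fails at once if a key that was up is pressed more than 5.5 mm down ((z of key_a in the frame of station below 0.0755 m and distance of key_a from where it was at the start of the episode above 0.0055 m) or (z of key_b in the frame of station below 0.0755 m and distance of key_b from where it was at the start of the episode above 0.0055 m) or (z of key_c in the frame of station below 0.0755 m and distance of key_c from where it was at the start of the episode above 0.0055 m) or (z of key_d in the frame of station below 0.0755 m and distance of key_d from where it was at the start of the episode above 0.0055 m)).
It fails at once if a loose thing on the bench or the box is moved more than 25 mm from its place (pushed, lifted or carried) (distance of any of jar, block, bar, hammer, nut, tin from where it was at the start of the episode above 0.025 m).
It also fails if it takes over 45 s, if anything falls off the work surface, if the arm or the gripper's body presses on something with over 40 N, if the wrist force passes 120 N, or if a joint passes its speed limit or range.

## Robot

A 6-joint arm with a two-finger parallel gripper is mounted at the origin on the work surface. World frame = base frame: x ahead of the robot, y to its left, z up, the work surface at z = 0. Lengths are in m, angles in rad, forces in N, time in s.
With the tool pointing down it reaches from about 0.3 to 0.775 m from the base axis. Payload 14.6 kg.
Tool frame: the origin (TCP) lies at the very end of the fingers, on their centre line; the grasp point (between the pads) lies 19 mm behind it; z points along the fingers, y is the line along which they close (so a half turn about z gives the same grasp; the last joint's range is limited). The gripper opens to 85 mm and grips with 20 to 120 N. Pads are 22 mm wide; open, the fingers measure 114 mm over their backs; the gripper's body (76 mm by 85 mm) begins 54 mm behind the grasp point. The pads swing forward as they close: fully open they stand 13 mm farther back than shut.
Start: joints at [1.149, 0.3, 1.521, -0, 1.321, -0.067], TCP at [0.191, 0.516, 0.231] pointing down, gripper open.
Joint ranges: [-3.03, 3.03], [-0.79, 2.21], [0.23, 2.52], [-1.04, 4.18], [0, 3.07], [-2.55, 2.55]. Speed limits (rad/s): [2.22, 2.22, 2.57, 3.14, 3.14, 3.14].

## Interface

Orientations are given as a unit quaternion [x, y, z, w].
In Python, from bench import sensors, cams, ticket gives the robot as it stands. The module is installed in compiled form; this text tells all that it offers.
- The arm moves only by the tool arm_command, never from a script. Its argument "motion" is a list that holds one entry, the list of rows, each a list of 7 numbers: the opening, from -1 (shut) to 1 (fully open), then the shift along the tool's x, y, z in m, then the turn, a rotation vector about the tool's x, y, z in rad. A call has 1 to 10 rows; each row shifts and turns the commanded pose from where the row before left it, along the tool's axes as they then stand; what a row does not reach is not made up. A row lasts 1/12 s, in which the tool goes at most 41.7 mm and 7.16 degrees, less where a joint would pass 70% of its speed; a pose out of reach is approached as far as the arm can. A call is refused whole if a number of a shift passes 0.0417 or a number of a turn 0.125, either way. A call with a gripper value outside its range is refused whole. The fingers move at their own pace and stop on an object; the grip force is fixed at half the most. Time passes only in rows, so rows that do not move let the fingers close. It gives the time, the measured TCP pose, the force, the opening and the grip force at its end, in the units of the state.
- sensors.get_obs(): the state, without advancing time (a new reading comes with each control period).
- cams.capture(name): name is "side" or "top" or "wrist"; returns the picture (480x640x3 uint8, red, green, blue); there is no depth.
- cams.camera_params(name): a dict with "fx", "fy", "cx", "cy" (pixels), "R" (3x3) and "t" (3): a world point X has camera coordinates R X + t. Camera axes: x right, y down, z forward; pixel columns grow to the right and rows downward; lengths in m; the calibration is good to about 2 mm. The wrist camera is an equidistant fisheye: a pixel r from the principal point sees the ray r / f radians off the axis. A picture is of the moment at which its call begins: read the wrist's pose just before it. camera_params takes no time and is no camera call; for the wrist camera it gives the pose at the moment of the call.
- ticket.hand_in(): hands the job in; it is judged then, once.
The state is a dict: "t": time; "joint_pos": joint angles; "qvel": joint speeds; "joint_torque": joint torques, N m; "tool_pos": TCP position; "ee_rot": TCP orientation; "wrist_force": force on the tool from outside, world axes, zero at the start; "ft_torque": the same for the moment, N m; "opening": finger opening in m; "grasp_force": force on a finger pad.
Only numpy, scipy, OpenCV 4.12 (cv2) and the standard library are available. Lean on these libraries where they do the work, as an engineer would, in place of code of your own. Each camera call takes 0.05 s, during which the arm holds its last target. There are 200 camera calls.

## Working session

There is one attempt and no reset: what is moved stays moved. The work goes in short steps, Python scripts to look and compute and a tool call to move; the robot and the scene stay as the last step left them, time stands still between calls to the robot, and variables do not carry over. Pictures are saved under pics/ and viewed, at most 10 in all, crops included, and the job is handed in when it is done.

Besides the shell and the picture viewer there is one more tool, called after ">>>" by a JSON object that holds its "api" and its "payload". arm_command: Moves the arm, as the interface text tells. Its arguments: {"type":"object","properties":{"motion":{"type":"array","items":{"type":"array","items":{"type":"array","items":{"type":"number"}}}}},"required":["motion"]}

```bash
mkdir -p pics
python3 - <<'E'
from bench import sensors,cams
import cv2
o=sensors.get_obs();print({k:o[k] for k in('t','tool_pos','ee_rot','wrist_force','opening')})
ims=[]
for n in("top","side"):
    p=cams.camera_params(n);print(n,p)
    im=cams.capture(n)[...,::-1];cv2.imwrite(f"pics/{n}.png",im)
E
```

```text
{'t': 0.0, 'tool_pos': array([0.19096608, 0.51553886, 0.23070556]), 'ee_rot': array([ 1.76462032e-01,  9.84307272e-01, -5.71966940e-04, -1.38858283e-04]), 'wrist_force': array([ 0.35945661, -0.05581812, -0.29696994]), 'opening': 0.08553667126417003}
top {'fx': 441.92170402927144, 'fy': 441.92170402927144, 'cx': 319.76043301708404, 'cy': 237.15324148520915, 'R': array([[-0.00350509, -0.99998652, -0.00383165],
       [-0.97622155,  0.00425225, -0.21673349],
       [ 0.21674686,  0.00298087, -0.97622329]]), 't': array([0.03899794, 0.59281651, 0.73194596])}
side {'fx': 436.4488047754382, 'fy': 436.4488047754382, 'cx': 319.91966133963507, 'cy': 234.22650753464006, 'R': array([[ 0.91464863, -0.4042298 ,  0.00401986],
       [-0.2797527 , -0.64011063, -0.71553952],
       [ 0.29181555,  0.65334267, -0.69856069]]), 't': array([-0.52763362,  0.24347955,  0.65656908])}
```

View pics/top.png

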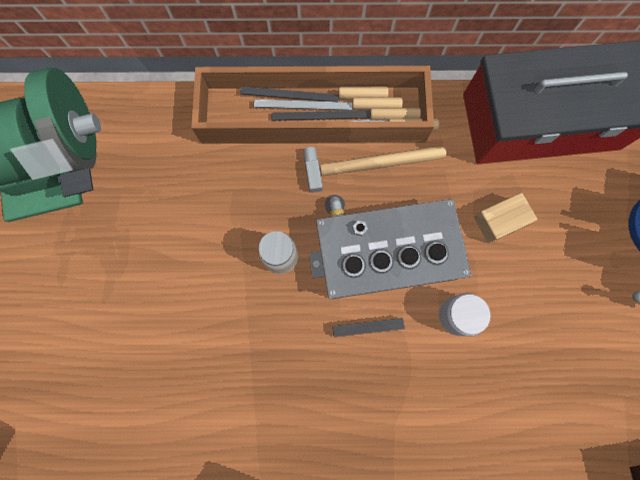

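View pics/side.png

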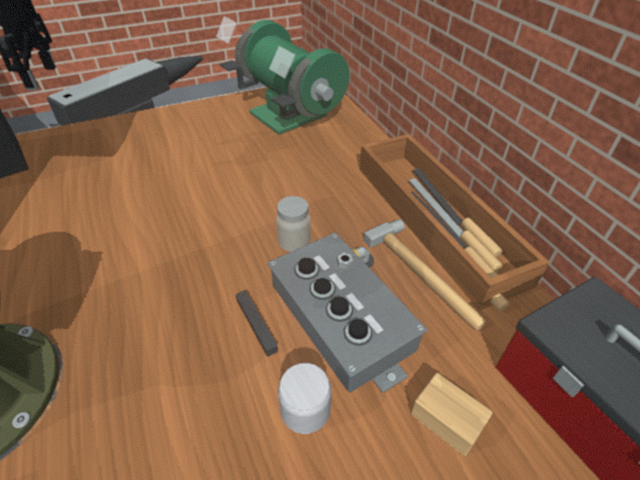

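Top view: box around (393,250), keys left to right near (354,265), (381,261), (409,257) and (437,252); jar/tin at (277,252) and (467,315), nut at (360,228). Side view: keys near (307,267), (322,288), (339,307) and (358,330).

```bash
cat > h.py <<'E'
import numpy as np, cv2
from bench import cams
def blobs(n,seeds):
    im=cv2.imread(f"pics/{n}.png"); m=(im.max(2)<50).astype(np.uint8)
    _,lab,st,c=cv2.connectedComponentsWithStats(m)
    out=[]
    for s in seeds:
        l=lab[s[1],s[0]]; out.append((*c[l],st[l,4],l))
    return out
def ray(n,u,v):
    p=cams.camera_params(n); R=p['R'];d=R.T@[(u-p['cx'])/p['fx'],(v-p['cy'])/p['fy'],1]
    return -R.T@p['t'],d
def onplane(n,u,v,z):
    o,d=ray(n,u,v); return o+d*(z-o[2])/d[2]
E
python3 - <<'E'
from h import *
np.set_printoptions(precision=4,suppress=True)
T=blobs("top",[(354,265),(381,261),(409,257),(437,252)]);S=blobs("side",[(307,267),(322,288),(339,307),(358,330)])
P=[]
for a,b in zip(T,S):
    o1,d1=ray("top",*a[:2]);o2,d2=ray("side",*b[:2])
    d1/=np.linalg.norm(d1);d2/=np.linalg.norm(d2)
    k=np.linalg.lstsq(np.c_[d1,-d2],o2-o1,rcond=None)[0]
    x1,x2=o1+k[0]*d1,o2+k[1]*d2
    p=onplane("top",*a[:2],.08);q=onplane("side",*b[:2],.08);P.append(p)
    print(np.array(a),np.array(b),(x1+x2)/2,np.linalg.norm(x1-x2),p,q)
P=np.array(P);d=P[0]-P[3];print("len",np.linalg.norm(d),"yaw",np.degrees(np.arctan2(-d[0],d[1])))
for n,u,v,z in(("jar?",277,245,.095),("tin?",469,314,.075),("nut",360,228,.078)):print(n,onplane("top",u,v,z))
E
```

```text
[353.5872 264.436  172.      42.    ] [   324.2175    241.1457 301590.          0.    ] [ 0.5527 -0.0241  0.1238] 0.03877697118722835 [ 0.5406 -0.0222  0.08  ] [0.5908 0.0134 0.08  ]
[381.2921 260.3202 178.      41.    ] [   324.2175    241.1457 301590.          0.    ] [ 0.5444 -0.062   0.1643] 0.021786572807878764 [ 0.5477 -0.0708  0.08  ] [0.5908 0.0134 0.08  ]
[   319.1494    239.6097 305717.          0.    ] [   324.2175    241.1457 301590.          0.    ] [0.5961 0.0367 0.0543] 0.010599532659730406 [0.5852 0.0377 0.08  ] [0.5908 0.0134 0.08  ]
[437.085 251.455 200.     39.   ] [357.7984 330.6434 129.      70.    ] [ 0.5642 -0.1717  0.0697] 0.0015920125723129207 [ 0.5631 -0.1691  0.08  ] [ 0.5596 -0.1773  0.08  ]
len 0.14862133367755503 yaw 8.673059633381795
jar? [0.5728 0.1105 0.095 ]
tin? [ 0.4549 -0.2184  0.075 ]
nut [ 0.6065 -0.0351  0.078 ]
```

>>> {"api": "arm_command", "payload": {"motion": [[[-1,-0.0257,-0.0192,0,0,0,0],[-1,-0.0257,-0.0192,0,0,0,0],[-1,-0.0257,-0.0192,0,0,0,0],[-1,-0.0257,-0.0192,0,0,0,0],[-1,-0.0257,-0.0192,0,0,0,0],[-1,-0.0257,-0.0192,0,0,0,0],[-1,-0.0257,-0.0192,0,0,0,0],[-1,-0.0257,-0.0192,0,0,0,0],[-1,-0.0257,-0.0192,0,0,0,0],[-1,-0.0257,-0.0192,0,0,0,0]]]}}

```text
t: 0.93
tool_pos: [0.3658, 0.2449, 0.2312]
ee_rot: [0.176, 0.984, -0.0, -0.0]
wrist_force: [0.5, 1.1, 0.2]
opening: 0.0001
grasp_force: 0.0
```

>>> {"api": "arm_command", "payload": {"motion": [[[-1,-0.0257,-0.0192,0,0,0,0],[-1,-0.0257,-0.0192,0,0,0,0],[-1,-0.0257,-0.0192,0,0,0,0],[-1,-0.0257,-0.0192,0,0,0,0],[-1,-0.0257,-0.0192,0,0,0,0],[-1,-0.0257,-0.0192,0,0,0,0],[-1,-0.0257,-0.0192,0,0,0,0],[-1,-0.0257,-0.0192,0,0,0,0],[-1,-0.0257,-0.0192,0,0,0,0],[-1,-0.0257,-0.0192,0,0,0,0]]]}}

```text
t: 1.77
tool_pos: [0.5402, -0.0245, 0.231]
ee_rot: [0.177, 0.984, -0.0, -0.0]
wrist_force: [-0.2, 0.7, 0.5]
opening: -0.0004
grasp_force: 0.0
```

>>> {"api": "arm_command", "payload": {"motion": [[[-1,0,0,0,0,0,-0.1],[-1,0,0,0,0,0,-0.1],[-1,0,0,0.015,0,0,-0.1],[-1,0,0,0.015,0,0,-0.1],[-1,0,0,0.015,0,0,-0.1],[-1,0,0,0,0,0,0],[-1,0,0,0,0,0,0]]]}}

```text
t: 2.35
tool_pos: [0.5394, -0.0229, 0.186]
ee_rot: [-0.071, 0.997, 0.0, -0.001]
wrist_force: [0.1, -0.8, 0.9]
opening: -0.0002
grasp_force: 0.0
```

Run:
```python
from h import *
from bench import sensors
from scipy.spatial.transform import Rotation as Ro
o=sensors.get_obs();print(o['t'],o['tool_pos'],o['wrist_force'],o['opening'],o['joint_pos']);print(Ro.from_quat(o['ee_rot']).as_matrix().round(4))
p=cams.camera_params("wrist");print(p)
cv2.imwrite("pics/wrist.png",cams.capture("wrist")[...,::-1])
```

```text
2.35 [ 0.5393821  -0.02290243  0.1859571 ] [ 0.13315741 -0.81488085  0.93588771] -0.00016663916418382986 [-1.10275232e-01  3.19613082e-01  1.60436855e+00 -1.43868898e-05
  1.21919851e+00 -1.82312089e+00]
[[-9.899e-01 -1.416e-01 -1.600e-03]
 [-1.416e-01  9.899e-01  2.000e-04]
 [ 1.500e-03  4.000e-04 -1.000e+00]]
{'fx': 371.64829954431775, 'fy': 371.64829954431775, 'cx': 312.2986039579213, 'cy': 244.94599762377806, 'R': array([[-1.41214951e-01,  9.89978830e-01,  5.03606194e-04],
       [ 9.39546503e-01,  1.33860732e-01,  3.15172450e-01],
       [ 3.11946640e-01,  4.49802236e-02, -9.49034284e-01]]), 't': array([ 0.09724095, -0.52976371,  0.17033983])}
```

View pics/wrist.png

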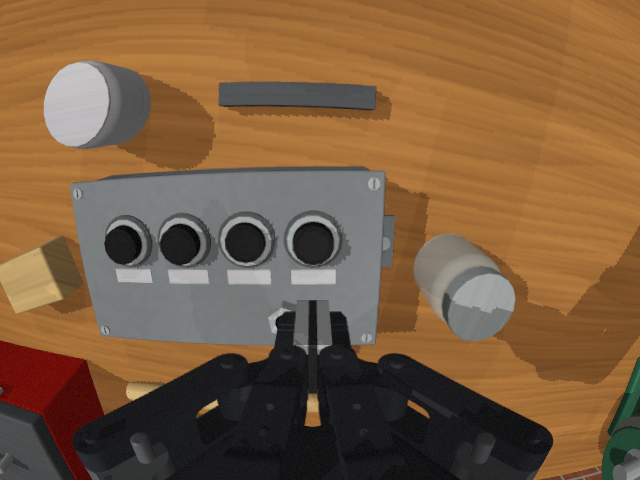

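Wrist view (right = robot's left): keys first to fourth at about (313,241), (246,242), (181,243), (124,245); nut at (285,320), jar at (470,290). Converting these to positions.

Run:
```python
from h import *
np.set_printoptions(precision=4,suppress=True)
p=cams.camera_params("wrist");R=p['R'];o=-R.T@p['t'];print(o)
im=cv2.imread("pics/wrist.png");m=(im.max(2)<45).astype(np.uint8)
_,lab,st,c=cv2.connectedComponentsWithStats(m)
Q=[]
for s in[(313,241),(246,242),(181,243),(124,245)]:
    l=lab[s[1],s[0]];u,v=c[l];x,y=(u-p['cx'])/p['fx'],(v-p['cy'])/p['fy'];r=np.hypot(x,y)
    d=R.T@np.array([x/r*np.sin(r),y/r*np.sin(r),np.cos(r)])
    q=o+d*(.08-o[2])/d[2];Q.append(q);print(u,v,st[l],q)
Q=np.array(Q);print(np.linalg.norm(np.diff(Q,axis=0),axis=1)); d=Q[0]-Q[3];print("yaw",np.degrees(np.arctan2(-d[0],d[1])))
```

```text
[ 0.4585 -0.033   0.3293]
312.9344262295082 242.7369597615499 [ 293  222   40   43 1342] [ 0.5392 -0.021   0.08  ]
244.90848585690514 242.06988352745424 [ 225  223   40   39 1202] [ 0.5455 -0.0691  0.08  ]
179.90348742903487 243.95863746958636 [ 160  224   40   41 1233] [ 0.5539 -0.1181  0.08  ]
122.83302411873841 244.42764378478665 [ 105  226   37   38 1078] [ 0.5611 -0.1667  0.08  ]
[0.0485 0.0497 0.0492]
yaw 8.5660056914818
```

>>> {"api": "arm_command", "payload": {"motion": [[[-1,0,0.0015,0.02,0,0,0],[-1,0,0,0.02,0,0,0],[-1,0,0,0.02,0,0,0],[-1,0,0,0.02,0,0,0],[-1,0,0,0.01,0,0,0],[-1,0,0,0.004,0,0,0],[-1,0,0,0,0,0,0],[-1,0,0,0,0,0,0],[-1,0,0,0,0,0,0]]]}}

```text
t: 3.15
tool_pos: [0.5401, -0.0215, 0.0936]
ee_rot: [-0.072, 0.997, -0.0, 0.001]
wrist_force: [0.1, -1.1, 0.1]
opening: -0.0
grasp_force: 0.0
```

>>> {"api": "arm_command", "payload": {"motion": [[[-1,0,0,0.001,0,0,0],[-1,0,0,0.001,0,0,0],[-1,0,0,0.001,0,0,0],[-1,0,0,0.001,0,0,0],[-1,0,0,0.001,0,0,0],[-1,0,0,0.001,0,0,0],[-1,0,0,0.001,0,0,0],[-1,0,0,0.001,0,0,0],[-1,0,0,0,0,0,0],[-1,0,0,0,0,0,0]]]}}

```text
t: 3.98
tool_pos: [0.5394, -0.0214, 0.0842]
ee_rot: [-0.073, 0.997, -0.0, -0.0]
wrist_force: [-0.1, 0.0, -0.8]
opening: -0.0002
grasp_force: 0.0
```

>>> {"api": "arm_command", "payload": {"motion": [[[-1,0,0,0.0005,0,0,0],[-1,0,0,0.0005,0,0,0],[-1,0,0,0.0005,0,0,0],[-1,0,0,0.0005,0,0,0],[-1,0,0,0.0005,0,0,0],[-1,0,0,0.0005,0,0,0],[-1,0,0,0.0005,0,0,0],[-1,0,0,0.0005,0,0,0],[-1,0,0,0,0,0,0]]]}}

```text
t: 4.73
tool_pos: [0.5395, -0.0214, 0.0803]
ee_rot: [-0.073, 0.997, -0.0, 0.0]
wrist_force: [-1.5, 0.0, 1.8]
opening: -0.0001
grasp_force: 1.0
```

>>> {"api": "arm_command", "payload": {"motion": [[[-1,0,0,0,0,0,0]]]}}

```text
t: 4.82
tool_pos: [0.5394, -0.0214, 0.0804]
ee_rot: [-0.073, 0.997, -0.0, 0.0]
wrist_force: [-0.6, 0.5, 1.3]
opening: -0.0
grasp_force: 1.0
```

>>> {"api": "arm_command", "payload": {"motion": [[[-1,0,0,0,0,0,0]]]}}

```text
t: 4.9
tool_pos: [0.5394, -0.0215, 0.0804]
ee_rot: [-0.073, 0.997, -0.0, 0.0]
wrist_force: [-0.3, -0.5, 1.6]
opening: -0.0002
grasp_force: 1.0
```

>>> {"api": "arm_command", "payload": {"motion": [[[-1,0,0,0,0,0,0]]]}}

```text
t: 4.98
tool_pos: [0.5394, -0.0214, 0.0803]
ee_rot: [-0.073, 0.997, -0.0, 0.0]
wrist_force: [-1.5, -0.5, 3.0]
opening: 0.0001
grasp_force: 1.0
```

>>> {"api": "arm_command", "payload": {"motion": [[[-1,0,0,-0.005,0,0,0],[-1,0,0,-0.01,0,0,0],[-1,0,-0.02,0,0,0,0],[-1,0,-0.02,0,0,0,0],[-1,0,-0.01,0,0,0,0],[-1,0,0,0.005,0,0,0],[-1,0,0,0.004,0,0,0],[-1,0,0,0.002,0,0,0],[-1,0,0,0,0,0,0],[-1,0,0,0,0,0,0]]]}}

```text
t: 5.82
tool_pos: [0.5465, -0.0702, 0.0841]
ee_rot: [-0.073, 0.997, 0.0, -0.0]
wrist_force: [-0.2, 0.6, 0.0]
opening: -0.0
grasp_force: 0.0
```

>>> {"api": "arm_command", "payload": {"motion": [[[-1,0,0,0.0005,0,0,0],[-1,0,0,0.0005,0,0,0],[-1,0,0,0.0005,0,0,0],[-1,0,0,0.0005,0,0,0],[-1,0,0,0.0005,0,0,0],[-1,0,0,0.0005,0,0,0],[-1,0,0,0.0005,0,0,0],[-1,0,0,0.0005,0,0,0],[-1,0,0,0,0,0,0]]]}}

```text
t: 6.57
tool_pos: [0.5466, -0.0709, 0.0802]
ee_rot: [-0.073, 0.997, 0.0, -0.0]
wrist_force: [-0.6, -0.7, 0.3]
opening: -0.0002
grasp_force: 0.0
```

>>> {"api": "arm_command", "payload": {"motion": [[[-1,0,0,0,0,0,0]]]}}

```text
t: 6.65
tool_pos: [0.5466, -0.0709, 0.0802]
ee_rot: [-0.073, 0.997, 0.0, -0.0]
wrist_force: [0.4, 0.4, 0.0]
opening: -0.0
grasp_force: 0.0
```

>>> {"api": "arm_command", "payload": {"motion": [[[-1,0,0,0,0,0,0]]]}}

```text
t: 6.73
tool_pos: [0.5467, -0.0709, 0.0803]
ee_rot: [-0.072, 0.997, 0.0, 0.0]
wrist_force: [-0.3, 0.6, 0.3]
opening: 0.0003
grasp_force: 0.0
```

>>> {"api": "arm_command", "payload": {"motion": [[[-1,0,0,0.0005,0,0,0],[-1,0,0,0.0005,0,0,0],[-1,0,0,0.0005,0,0,0],[-1,0,0,0,0,0,0]]]}}

```text
t: 7.07
tool_pos: [0.5466, -0.0709, 0.0786]
ee_rot: [-0.073, 0.997, 0.0, -0.0]
wrist_force: [0.9, -0.6, -0.5]
opening: -0.0003
grasp_force: 0.0
```

>>> {"api": "arm_command", "payload": {"motion": [[[-1,0,0,0,0,0,0]]]}}

```text
t: 7.15
tool_pos: [0.5467, -0.0709, 0.0787]
ee_rot: [-0.073, 0.997, 0.0, -0.0]
wrist_force: [0.2, -0.3, -0.3]
opening: 0.0004
grasp_force: 0.0
```

>>> {"api": "arm_command", "payload": {"motion": [[[-1,0,0,0.0005,0,0,0],[-1,0,0,0.0005,0,0,0],[-1,0,0,0.0005,0,0,0],[-1,0,0,0.0005,0,0,0],[-1,0,0,0,0,0,0]]]}}

```text
t: 7.57
tool_pos: [0.5466, -0.0709, 0.0766]
ee_rot: [-0.073, 0.997, 0.0, -0.0]
wrist_force: [-0.2, 0.2, -0.4]
opening: -0.0001
grasp_force: 0.0
```

>>> {"api": "arm_command", "payload": {"motion": [[[-1,0,0,0.0005,0,0,0],[-1,0,0,0.0005,0,0,0],[-1,0,0,0,0,0,0]]]}}

```text
t: 7.82
tool_pos: [0.5467, -0.0709, 0.0759]
ee_rot: [-0.073, 0.997, -0.0, 0.0]
wrist_force: [-0.7, 0.4, 2.4]
opening: 0.0002
grasp_force: 1.4
```

>>> {"api": "arm_command", "payload": {"motion": [[[-1,0,0,0.0012,0,0,0],[-1,0,0,0.0012,0,0,0],[-1,0,0,0.0012,0,0,0],[-1,0,0,0,0,0,0]]]}}

```text
t: 8.15
tool_pos: [0.5468, -0.0709, 0.0726]
ee_rot: [-0.073, 0.997, -0.0, 0.0]
wrist_force: [-2.4, 0.7, 8.0]
opening: 0.0
grasp_force: 3.5
```

>>> {"api": "arm_command", "payload": {"motion": [[[-1,0,0,0.0005,0,0,0],[-1,0,0,0,0,0,0]]]}}

```text
t: 8.32
tool_pos: [0.5468, -0.0709, 0.0725]
ee_rot: [-0.073, 0.997, -0.0, 0.0]
wrist_force: [-5.9, 1.0, 13.2]
opening: 0.0002
grasp_force: 6.5
```

>>> {"api": "arm_command", "payload": {"motion": [[[-1,0,0,-0.002,0,0,0],[-1,0,0,-0.004,0,0,0],[-1,0,0,-0.006,0,0,0],[-1,0,0,0,0,0,0],[-1,0,0,0,0,0,0],[-1,0,0,0,0,0,0],[-1,0,0,0,0,0,0],[-1,0,0,0,0,0,0],[-1,0,0,0,0,0,0],[-1,0,0,0,0,0,0]]]}}

```text
t: 9.15
tool_pos: [0.5466, -0.0709, 0.0836]
ee_rot: [-0.073, 0.997, 0.0, -0.0]
wrist_force: [-0.5, -0.0, -0.6]
opening: -0.0002
grasp_force: 0.0
```

>>> {"api": "arm_command", "payload": {"motion": [[[-1,0,0,0.0005,0,0,0],[-1,0,0,0.0005,0,0,0],[-1,0,0,0.0005,0,0,0],[-1,0,0,0.0005,0,0,0],[-1,0,0,0.0005,0,0,0],[-1,0,0,0.0005,0,0,0],[-1,0,0,0.0005,0,0,0],[-1,0,0,0,0,0,0],[-1,0,0,0,0,0,0]]]}}

```text
t: 9.9
tool_pos: [0.5467, -0.0709, 0.0802]
ee_rot: [-0.073, 0.997, -0.0, -0.0]
wrist_force: [-0.3, 0.2, 2.4]
opening: -0.0001
grasp_force: 1.0
```

>>> {"api": "arm_command", "payload": {"motion": [[[-1,0,0,-0.005,0,0,0],[-1,0,0,-0.01,0,0,0],[-1,0,-0.02,0,0,0,0],[-1,0,-0.02,0,0,0,0],[-1,0,-0.01,0,0,0,0],[-1,0,0,0.006,0,0,0],[-1,0,0,0.003,0,0,0],[-1,0,0,0.002,0,0,0],[-1,0,0,0,0,0,0],[-1,0,0,0,0,0,0]]]}}

```text
t: 10.73
tool_pos: [0.5538, -0.1197, 0.084]
ee_rot: [-0.073, 0.997, 0.0, -0.0]
wrist_force: [0.4, -0.3, 0.7]
opening: -0.0001
grasp_force: 0.0
```

>>> {"api": "arm_command", "payload": {"motion": [[[-1,0,0,0.0005,0,0,0],[-1,0,0,0.0005,0,0,0],[-1,0,0,0.0005,0,0,0],[-1,0,0,0.0005,0,0,0],[-1,0,0,0.0005,0,0,0],[-1,0,0,0.0005,0,0,0],[-1,0,0,0.0005,0,0,0],[-1,0,0,0.0005,0,0,0],[-1,0,0,0,0,0,0]]]}}

```text
t: 11.48
tool_pos: [0.5539, -0.1204, 0.0802]
ee_rot: [-0.073, 0.997, 0.0, 0.0]
wrist_force: [-0.9, -0.5, 3.0]
opening: -0.0003
grasp_force: 1.0
```

>>> {"api": "arm_command", "payload": {"motion": [[[-1,0,0,0,0,0,0]]]}}

```text
t: 11.57
tool_pos: [0.5539, -0.1204, 0.0802]
ee_rot: [-0.073, 0.997, -0.0, 0.0]
wrist_force: [-1.6, -0.4, 2.1]
opening: 0.0
grasp_force: 1.0
```

>>> {"api": "arm_command", "payload": {"motion": [[[-1,0,0,-0.005,0,0,0],[-1,0,0,-0.01,0,0,0],[-1,0,-0.02,0,0,0,0],[-1,0,-0.02,0,0,0,0],[-1,0,-0.009,0,0,0,0],[-1,0,0,0.006,0,0,0],[-1,0,0,0.003,0,0,0],[-1,0,0,0.002,0,0,0],[-1,0,0,0,0,0,0],[-1,0,0,0,0,0,0]]]}}

```text
t: 12.4
tool_pos: [0.5609, -0.1681, 0.0841]
ee_rot: [-0.073, 0.997, 0.0, -0.0]
wrist_force: [0.7, 0.3, -0.3]
opening: -0.0003
grasp_force: 0.0
```

>>> {"api": "arm_command", "payload": {"motion": [[[-1,0,0,0.0005,0,0,0],[-1,0,0,0.0005,0,0,0],[-1,0,0,0.0005,0,0,0],[-1,0,0,0.0005,0,0,0],[-1,0,0,0.0005,0,0,0],[-1,0,0,0.0005,0,0,0],[-1,0,0,0.0005,0,0,0],[-1,0,0,0.0005,0,0,0],[-1,0,0,0,0,0,0]]]}}

```text
t: 13.15
tool_pos: [0.561, -0.1689, 0.0802]
ee_rot: [-0.073, 0.997, -0.0, 0.0]
wrist_force: [-0.2, 1.1, 1.3]
opening: 0.0005
grasp_force: 1.0
```

>>> {"api": "arm_command", "payload": {"motion": [[[-1,0,0,0,0,0,0]]]}}

```text
t: 13.23
tool_pos: [0.561, -0.1689, 0.0802]
ee_rot: [-0.073, 0.997, 0.0, -0.0]
wrist_force: [-0.3, 0.3, 0.9]
opening: -0.0002
grasp_force: 1.0
```

Key 4 is up and touched. Raise clear and hand in.

>>> {"api": "arm_command", "payload": {"motion": [[[-1,0,0,-0.005,0,0,0],[-1,0,0,-0.02,0,0,0],[-1,0,0,-0.03,0,0,0],[-1,0,0,-0.03,0,0,0],[-1,0,0,0,0,0,0],[-1,0,0,0,0,0,0],[-1,0,0,0,0,0,0]]]}}

```text
t: 13.82
tool_pos: [0.5607, -0.1688, 0.1648]
ee_rot: [-0.073, 0.997, 0.0, -0.0]
wrist_force: [-0.5, 0.6, -1.1]
opening: -0.0003
grasp_force: 0.0
```

```bash
python3 -c "
from bench import ticket
print(ticket.hand_in())"
```

```text
the job is handed in; nothing more can be done
None
```

I tapped all four keys from left to right; the second was latched, so I pressed it fully home and a second tap found it raised, like the other three, then handed the job in at about 14 s (no verdict was returned).

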